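Fit the counting disc to the tablet counter

ROBOT

A 7-joint arm with a two-finger parallel gripper is mounted at the origin on the work surface. World frame = base frame: x ahead of the robot, y to its left, z up, the work surface at z = 0. Lengths are in m, angles in rad, forces in N, time in s.
With the tool pointing down it reaches from about 0.425 to 0.925 m from the base axis. Payload 6.8 kg.
Tool frame: the origin (TCP) lies on the front face of the gripper's body, between the roots of the fingers; the fingertips stand 73 mm ahead of it and the grasp point (between the pads) lies 54 mm ahead of it (env.nose_length is the distance from the TCP to the fingertips, in m); z points along the fingers, y is the line along which they close (so a half turn about z gives the same grasp; the last joint's range is limited). The gripper opens to 85 mm and grips with 20 to 120 N. Pads are 22 mm wide; open, the fingers measure 114 mm over their backs; the gripper's body (76 mm by 85 mm) begins 54 mm behind the grasp point. The pads swing forward as they close: fully open they stand 13 mm farther back than shut.
Start: joints at [1.118, 0.477, 0.022, 1.555, -0.011, 1.109, -0.083], TCP at [0.228, -0.635, 0.304] pointing down, gripper open.
Joint ranges: [-2.96, 2.96], [-0.34, 2.1], [-1.41, 1.46], [0.24, 2.44], [-1.37, 4.51], [0.17, 1.92], [-2.96, 2.96]. Speed limits (rad/s): [2.39, 2.39, 3.14, 3.14, 3.14, 3.14, 3.14].

INTERFACE

Orientations are given as a unit quaternion [w, x, y, z].
In Python, from cell import env, kin, camera, calibration, job gives the robot as it stands. The module is installed in compiled form; this text tells all that it offers. Calls block until the motion is done:
- env.reach(position, orientation): joint-space move of the TCP to a pose.
- env.movel(position, velocity=0.15, rot=None, stop_force=None): straight line of the TCP; rot=None keeps the orientation; velocity is the mean speed in m/s. With stop_force (N) it stops when the force on the tool has changed by that much, and returns True; else False.
- env.goto_joints(angles): joint-space move.
- env.grip(opening, f_grip=None): finger opening in m; f_grip is the grip in N (None keeps the last); returns when the fingers have stopped.
- env.dwell(seconds).
- kin.inverse_kinematics(position, orientation): joint angles nearest the present ones, or None.
- env.get_state(): the state.
- camera(name): name is "scene" or "side" or "wrist"; returns (picture, depth): 400x640x3 uint8, blue, green, red; 400x640 float32, m along the optical axis (not along the pixel's ray), 0 where there is no reading.
- calibration(name): a dict with "fx", "fy", "cx", "cy" (pixels), "rvec" (rotation vector, rad) and "tvec" (3), from world to camera coordinates, as OpenCV has them. Camera axes: x right, y down, z forward; pixel columns grow to the right and rows downward; lengths in m; the calibration is good to about 2 mm. A picture is of the moment at which its call begins: read the wrist's pose just before it. calibration takes no time and is no camera call; for the wrist camera it gives the pose at the moment of the call.
A pose or a line that the arm cannot do raises env.PlanningError and nothing moves.
- job.job_done(): hands the job in; it is judged then, once.
The state is a dict: "time": time; "qpos": joint angles; "joint_velocities": joint speeds; "joint_torque": joint torques, N m; "tcp_pos": TCP position; "orientation": TCP orientation; "force": force on the tool from outside, world axes, zero at the start; "torque": the same for the moment, N m; "opening": finger opening in m; "gripper_force": force on a finger pad.
Only numpy, scipy, OpenCV 4.12 (cv2) and the standard library are available. Lean on these libraries where they do the work, as an engineer would, in place of code of your own. Each camera call takes 0.05 s, during which the arm holds its last target. There are 200 camera calls.

TASK

Fit the counting disc with the five small stud holes onto the tablet counter: set it on the centre pin, turn it gently until its holes drop over all five studs, then press it down fully home with a short push of about 12 N (never more than 40 N) and let go. Leave the other disc and everything else on the bench where it is.

Things in the scene. Friction and masses are not known exactly. Their poses are not given: they have to be found in the camera images.
- disc: The disc to fit: round aluminium plate, 110 mm across, 10 mm thick, 0.16 to 0.28 kg, small half-round rim pockets, lying flat on the table, grip up. Origin: centre of the underside; z up. Five 9 mm through holes on a circle of 33 mm radius, 72 degrees apart, the first on the disc's +x axis; centre hole 16 mm in diameter, 22 mm deep from the underside. A hub 40 mm across ends 22 mm above the underside.
- disc_grip (a point): Middle of the disc's black grip bar, 48 mm above the disc's underside on its axis. The bar is 52 mm long (along the disc's x), 24 mm wide (along y) and stands on the hub, from 22 to 60 mm above the underside: take it across its 24 mm width.
- counter: Tablet counter, a white box 200 x 180 x 62 mm, fixed. Origin: centre of its underside, x towards its console ridge (22 mm wide, 120 mm long, 18 mm high on the box top, 84 mm from the origin). On top is a drive plate, 116 mm across, whose turned angle is not measured and is unrelated to the counter's yaw: see or feel it. It is geared and does not turn along with the disc.
- seat (a point): Centre of the drive plate's top face, at the foot of the steel centre pin, 74 mm above the table, axes as the counter's: the disc is home when its origin is here. The pin is 14 mm in diameter, 20 mm tall, its top 5 mm coned. Round it stand five steel studs, 7 mm in diameter, 7 mm tall, on a circle of 33 mm radius, 72 degrees apart. 1 mm play all round on pin and studs.
- pin_top (a point): Top of the centre pin, 20 mm above the seat. A disc whose holes miss the studs lies on the stud tops, 7 mm too high, with 13 mm of the pin already in its centre hole. At most 72 degrees of turning then brings the holes over the studs, and if not held up the disc drops home by its own weight.
- other_disc: The other counting disc, which does not fit: same 110 mm plate and same grip, but only three big holes (13 mm) and nine large rim pockets. It lies flat on the table. Leave it alone. Origin: centre of the underside.
- bottle: White plastic tablet jar, 52 mm across, 85 mm tall, upright. Leave alone. Origin: centre of the underside.
- amber_jar: Amber jar with a white cap, 44 mm across, 65 mm tall, upright. Leave alone. Origin: centre of the underside.
- carton_long: White and blue medicine carton, 115 x 50 x 24 mm, lying flat. Leave alone. Origin: centre of the underside.
- carton_small: White and red medicine carton, 60 x 45 x 50 mm. Leave alone. Origin: centre of the underside.
- spatula: Tablet spatula, 170 mm long, lying flat. Leave alone. Origin: near its middle, at its underside.
- beaker: White open beaker, 64 mm across, 60 mm tall, upright. Leave alone. Origin: centre of the underside.

How it is judged:
By the outcome, as a careful person would: the job done as asked, in the order asked, and still so for the second after the job is handed in, with the robot touching nothing.
It also fails if it takes over 64 s, if anything falls off the work surface, if the arm or the gripper's body presses on something with over 40 N, if the wrist force passes 120 N, or if a joint passes its speed limit or range.

## Working session

There is one attempt and no reset: what is moved stays moved. The work goes in short steps, each a Python script; the robot and the scene stay as the last script left them, time stands still between calls to the robot, and variables do not carry over. Pictures are saved under pics/ and viewed, at most 10 in all, crops included, and the job is handed in when it is done.

```bash
mkdir -p pics; cat > h.py <<'E'
from cell import env,kin,camera,calibration,job
import numpy as np,cv2
from scipy.spatial.transform import Rotation as R
def cam(c): 
    return cv2.Rodrigues(np.array(c["rvec"],float))[0],np.array(c["tvec"],float).ravel()
def ray(c,u,v,z):
    M,t=cam(c); o=-M.T@t; d=M.T@np.array([(u-c["cx"])/c["fx"],(v-c["cy"])/c["fy"],1.])
    return o+d*(z-o[2])/d[2]
def proj(c,p):
    M,t=cam(c); q=M@np.array(p,float)+t; return np.array([c["fx"]*q[0]/q[2]+c["cx"],c["fy"]*q[1]/q[2]+c["cy"]])
def cloud(c,d):
    v,u=np.indices(d.shape); M,t=cam(c)
    P=np.stack([(u-c["cx"])/c["fx"]*d,(v-c["cy"])/c["fy"]*d,d],-1)
    W=(P-t)@M; W[d<=0]=np.nan; return W
E
python3 - <<'E'
from h import *
s=env.get_state();print({k:np.round(s[k],3) for k in s})
ims=[]
for n in ["scene","side","wrist"]:
    c=calibration(n);p,d=camera(n);np.savez(f"{n}.npz",p=p,d=d,**c);cv2.imwrite(f"pics/{n}0.png",p)
    M,t=cam(c);print(n,np.round(-M.T@t,3),np.round(M[2],2),c["fx"])
E
```

```text
{'time': np.float64(0.0), 'qpos': array([ 1.118,  0.478,  0.022,  1.557, -0.012,  1.109, -0.083]), 'joint_velocities': array([ 0.001, -0.   , -0.   , -0.002,  0.001,  0.001,  0.001]), 'joint_torque': array([-1.0000e-03, -5.9647e+01,  1.6080e+00, -2.8120e+01,  1.2000e-02,
        1.0000e-02, -0.0000e+00]), 'tcp_pos': array([ 0.228, -0.635,  0.303]), 'orientation': array([-0.001,  0.985,  0.172, -0.   ]), 'force': array([-0.271,  0.743,  0.321]), 'torque': array([ 0.027,  0.053, -0.005]), 'gripper_force': np.float64(0.0), 'opening': np.float64(0.085)}
scene [ 0.975 -0.485  0.909] [-0.41  0.42 -0.81] 473.20630010949316
side [0.111 0.493 0.782] [ 0.44 -0.55 -0.71] 365.3438432808289
wrist [ 0.294 -0.611  0.373] [-0.26 -0.09 -0.96] 294.0677368055033
```

View pics/scene0.png

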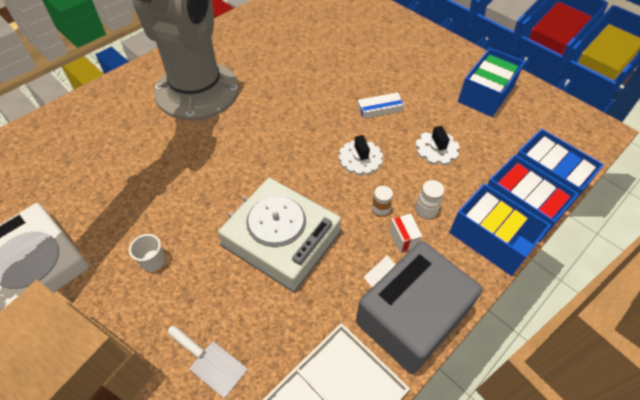

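View pics/side0.png

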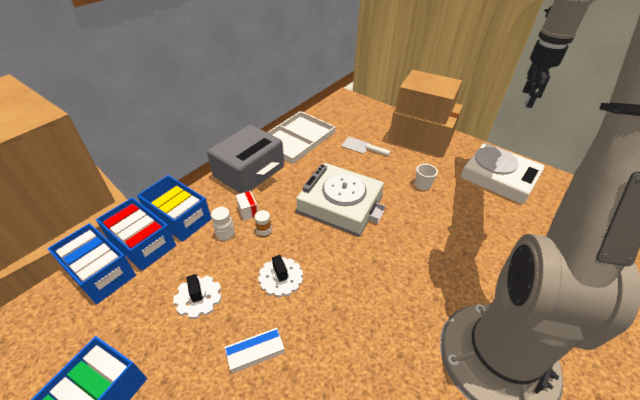

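The scene view shows the counter at (275,225) and two discs at (361,155) and (438,147). The side view shows the same discs at (280,275) and (197,295). I'll enlarge both and locate them.

```bash
python3 - <<'E'
from h import *
def L(n):
    z=np.load(n+".npz");return z["p"],z["d"],{k:z[k] for k in ["fx","fy","cx","cy","rvec","tvec"]}
tiles=[]
for n,pts in [("scene",[(361,157),(438,148),(276,222)]),("side",[(280,275),(197,297),(345,190)])]:
    p,d,c=L(n)
    tiles.append(np.hstack([cv2.resize(p[v-35:v+35,u-35:u+35],(266,266),interpolation=cv2.INTER_CUBIC) for u,v in pts]))
    W=cloud(c,d)
    for (u,v),z in zip(pts,[.01,.01,.074]):
        print(n,(u,v),"ray",np.round(ray(c,u,v,z),3))
        w=W[v-45:v+45,u-45:u+45].reshape(-1,3)
        lo,hi=((.006,.016) if z<.05 else (.068,.08))
        w=w[(w[:,2]>lo)&(w[:,2]<hi)]; print(len(w),np.round((w[:,:2].min(0)+w[:,:2].max(0))/2,3),np.round(np.ptp(w[:,:2],axis=0),3))
        if z<.05:
            w=W[v-45:v+45,u-45:u+45].reshape(-1,3);w=w[(w[:,2]>.053)&(w[:,2]<.07)]
            if len(w)>3: print("  bar",len(w),np.round(cv2.minAreaRect(w[:,:2].astype(np.float32))[0],3),cv2.minAreaRect((w[:,:2]*1000).astype(np.float32))[1:])
cv2.imwrite("pics/crops.png",np.vstack(tiles))
E
```

```text
scene (361, 157) ray [0.497 0.142 0.01 ]
830 [0.469 0.203] [0.159 0.229]
  bar 412 [0.561 0.106] ((39.301944732666016, 206.59060668945312), 56.7611083984375)
scene (438, 148) ray [0.614 0.305 0.01 ]
734 [0.554 0.379] [0.22  0.254]
  bar 181 [0.662 0.246] ((139.9127197265625, 217.17066955566406), 45.598960876464844)
scene (276, 222) ray [ 0.528 -0.164  0.074]
2280 [ 0.547 -0.157] [0.174 0.121]
side (280, 275) ray [0.495 0.146 0.01 ]
994 [0.537 0.128] [0.199 0.144]
  bar 197 [0.493 0.146] ((24.224292755126953, 53.761756896972656), 62.19989013671875)
side (197, 297) ray [0.606 0.314 0.01 ]
1075 [0.668 0.31 ] [0.227 0.108]
  bar 226 [0.609 0.31 ] ((24.00482940673828, 52.285003662109375), 60.03697967529297)
side (345, 190) ray [ 0.513 -0.149  0.074]
1052 [ 0.546 -0.145] [0.176 0.139]
```

View pics/crops.png

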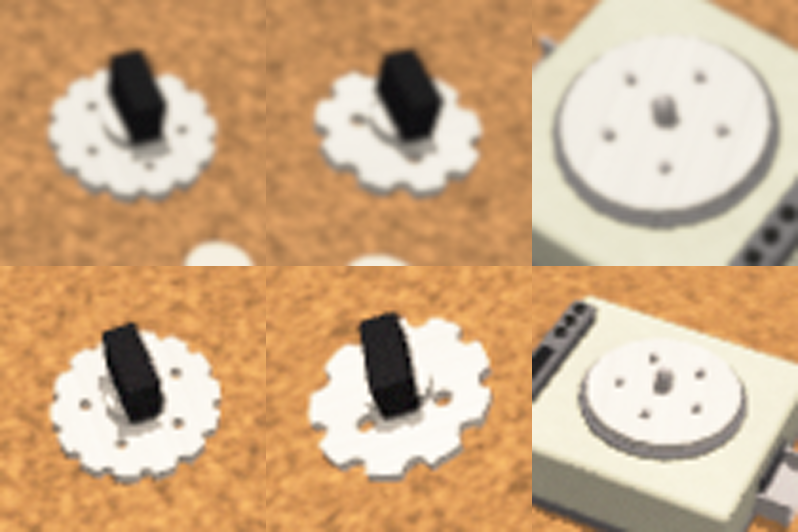

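The crops settle it. The disc at scene (361,157) / side (280,275) has five small holes, so it is the target, at about (0.495, 0.145). The other one has big pockets and big holes. The pin and five studs are visible on the counter. Next I'll take wrist views of the counter on the way to the disc.

```bash
cat >> h.py <<'E'
def down(phi): # tool x at world angle phi, z down
    c,s=np.cos(phi),np.sin(phi); q=R.from_matrix(np.array([[c,s,0],[s,-c,0],[0,0,-1]])).as_quat(); return q[[3,0,1,2]]
def snap(n):
    c=calibration("wrist");p,d=camera("wrist");np.savez(n+".npz",p=p,d=d,**c);cv2.imwrite(f"pics/{n}.png",p);return p,d,c
E
python3 - <<'E'
from h import *
env.reach([.52,-.155,.28],down(np.radians(20)));print(env.get_state()["time"])
snap("w_counter")
env.reach([.494,.145,.21],down(np.radians(-28)));s=env.get_state();print(s["time"],np.round(s["qpos"],2),s["tcp_pos"])
snap("w_disc")
a=cv2.imread("pics/w_counter.png");b=cv2.imread("pics/w_disc.png")
cv2.imwrite("pics/w2.png",cv2.resize(np.hstack([a[:,120:520],b[:,120:520]]),(800,400)))
E
```

```text
2.175
3.5333 [-0.17  0.35 -0.29  2.01  0.14  0.8  -2.59] [0.49453436 0.14395154 0.21010809]
```

View pics/w2.png

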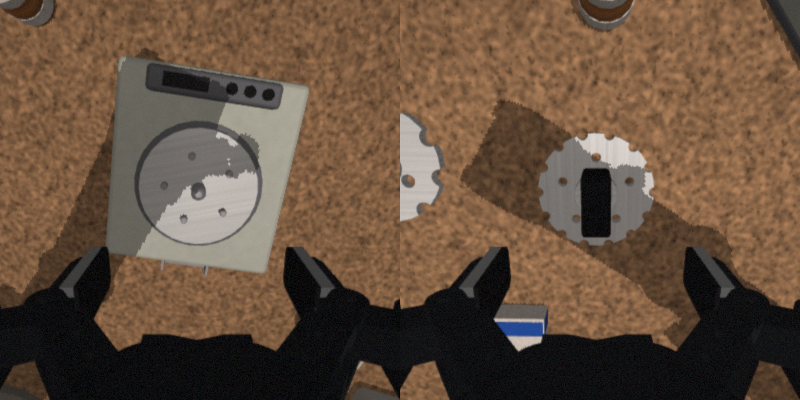

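Left half: the pin is at full-image (318,191) with the studs around it. Right half: the disc's +x hole is at (316,157), on the far side of the bar, with five holes visible. I'll fit both patterns.

```bash
cat >> h.py <<'E'
def fit5(P,r=.033,k=0):
    P=np.array(P)[:,:2]; c=P.mean(0)
    z=(P-c)@[1,1j]; a=np.angle(np.sum((z/abs(z))**5))/5
    res=abs(z)*1000; ang=np.degrees((np.angle(z)-a+np.pi/5)%(2*np.pi/5)-np.pi/5)
    return c,np.degrees(a)%72,res,ang
def blobs(p,pts,w=5):
    g=cv2.cvtColor(p,cv2.COLOR_BGR2GRAY).astype(float);o=[]
    for u,v in pts:
        for _ in range(2):
            u0,v0=int(round(u)),int(round(v));q=g[v0-w:v0+w+1,u0-w:u0+w+1];m=np.clip(np.median(q)-12-q,0,40)
            yy,xx=np.indices(q.shape)
            if m.sum()>0:u,v=u0-w+(m*xx).sum()/m.sum(),v0-w+(m*yy).sum()/m.sum()
        o.append((u,v))
    return np.array(o)
E
python3 - <<'E'
from h import *
def L(n):
    z=np.load(n+".npz");return z["p"],z["d"],{k:z[k] for k in ["fx","fy","cx","cy","rvec","tvec"]}
for n,pts,z in [("w_disc",[(316,157),(349,181),(336,217),(297,217),(283,181)],.01),("w_counter",[(312,156),(349,174),(343,212),(304,219),(284,186)],.079)]:
    p,d,c=L(n)
    for q in (np.array(pts,float),blobs(p,pts)):
        f=fit5([ray(c,u,v,z) for u,v in q]);print(n,*[np.round(x,4 if i==0 else 1) for i,x in enumerate(f)])
    print(np.round(q,1).tolist())
    W=cloud(c,d)
    if n=="w_disc":
        w=W[100:290,200:420].reshape(-1,3);b=w[(w[:,2]>.052)&(w[:,2]<.066)];print("bar",cv2.minAreaRect((b[:,:2]*1000).astype(np.float32)),b[:,2].mean())
        b=w[(w[:,2]>.006)&(w[:,2]<.015)];b=b[np.hypot(*(b[:,:2]-[.494,.145]).T)<.07];print("plate",cv2.minEnclosingCircle((b[:,:2]*1000).astype(np.float32)),np.median(b[:,2]))
    else:
        w=W[100:260,200:420].reshape(-1,3);b=w[(w[:,2]>.0705)&(w[:,2]<.079)];b=b[np.hypot(*(b[:,:2]-f[0]).T)<.065];print("plate",cv2.minEnclosingCircle((b[:,:2]*1000).astype(np.float32)),np.median(b[:,2]))
        b=w[(w[:,2]>.086)&(w[:,2]<.1)];b=b[np.hypot(*(b[:,:2]-f[0]).T)<.03];print("pin",len(b),np.median(b,0),"pinray",ray(c,318,191,.09))
E
```

```text
w_disc [0.4934 0.1442] 44.2 [32.4 32.3 32.4 32.  32.7] [ 0.1 -0.6  0.2  0.   0.2]
w_disc [0.493  0.1442] 46.0 [31.5 31.8 29.1 29.  33.6] [ 0.7 -0.5 -9.4 12.8 -2.2]
[[314.7, 158.3], [348.3, 180.4], [330.7, 216.8], [305.6, 218.2], [282.3, 180.6]]
bar ((493.38531494140625, 145.11215209960938), (23.67643165588379, 51.173458099365234), 62.46114730834961) 0.0593920183179747
plate ((492.42987060546875, 145.34812927246094), 55.19303894042969) 0.009705882840456898
w_counter [ 0.5198 -0.1581] 30.6 [32.8 32.5 32.6 32.6 32.8] [-0.3 -0.4  0.5 -0.3  0.5]
w_counter [ 0.5211 -0.157 ] 30.2 [32.  32.7 32.  32.2 32. ] [ 0.4  0.  -0.2 -0.4  0.2]
[[311.3, 155.2], [348.5, 172.2], [341.5, 210.5], [303.2, 217.1], [284.2, 184.1]]
plate ((518.9591674804688, -157.92630004882812), 58.088191986083984) 0.07380970393333337
pin 180 [ 0.52016178 -0.15738002  0.0913076 ] pinray [ 0.52142274 -0.15707216  0.09      ]
```

```bash
python3 - <<'E'
from h import *
for g,ts in [(-27.7,[-41.7,-31,30.3]),(152.3,[138.3,149])]:
    print(g,np.round(kin.inverse_kinematics([.4934,.1448,.102],down(np.radians(g))),2),[ (t,np.round(kin.inverse_kinematics([.5205,-.1578,.176],down(np.radians(t))),2)[-1]) for t in ts])
env.reach([.4934,.1448,.14],down(np.radians(-27.7)))
print(env.movel([.4934,.1448,.102],.06,stop_force=8))
env.grip(.0,60);s=env.get_state();print(s["opening"],s["gripper_force"],s["tcp_pos"],s["time"])
env.movel([.4934,.1448,.26],.15);s=env.get_state();print(s["opening"],s["force"],s["torque"],s["time"])
E
```

```text
-27.7 [-0.21  0.52 -0.25  2.07  0.22  0.57 -2.67] [(-41.7, np.float64(-2.19)), (-31, np.float64(-2.02)), (30.3, np.float64(-1.07))]
152.3 [ 0.47  0.88 -1.19  2.03  1.01  1.   -0.17] [(138.3, np.float64(0.58)), (149, np.float64(0.74))]
False
0.0232342256754157 59.89476799964905 [0.49359305 0.1448599  0.10231753] 5.3417
0.023378322934505775 [ 0.05127564  0.49962836 -3.06611418] [-0.00284174 -0.01413966 -0.01281216] 6.5417
```

```bash
python3 - <<'E'
from h import *
S=np.array([.5205,-.1578])
env.reach([*S,.24],down(np.radians(-33)));
env.movel([*S,.201],.1); snap("w_above")
hit=env.movel([*S,.181],.02,stop_force=5);s=env.get_state();print(hit,s["tcp_pos"],s["force"],s["torque"],s["time"])
p,d=camera("side");cv2.imwrite("pics/s1.png",cv2.resize(p[130:250,270:430],(640,480),interpolation=cv2.INTER_CUBIC))
E
```

```text
True [ 0.52037291 -0.15775507  0.18326902] [-0.94598932 -0.78858912  4.97307184] [ 0.06417416  0.21349226 -0.04046045] 9.125
```

View pics/s1.png

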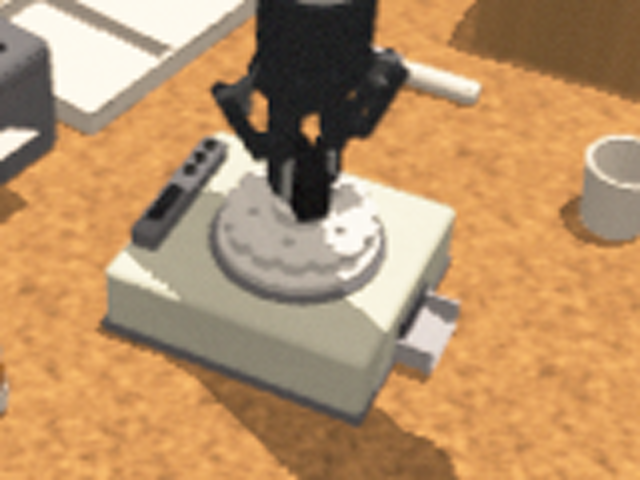

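The picture shows the disc lying on the drive plate around (300,235), just above it. TCP z is 0.1833, the stud-top height, so the pin is in. I'll turn in small steps and probe after each one.

```bash
python3 - <<'E'
from h import *
S=np.array([.5205,-.1578])
env.movel([*S,.1838],.02)
for phi in [-38.5,-40,-41,-42,-43,-44,-45.5]:
    env.movel([*S,.1838],.02,rot=down(np.radians(phi)))
    hit=env.movel([*S,.1763],.02,stop_force=6);s=env.get_state()
    print(phi,hit,np.round(s["tcp_pos"],4),np.round(s["force"],1),np.round(s["torque"],2),round(s["time"],2))
    if s["tcp_pos"][2]<.179: break
    env.movel([*S,.1838],.02)
E
```

```text
-38.5 True [ 0.5203 -0.1577  0.1822] [ 1.5 -0.  -1.9] [ 0.05 -0.43 -0.32] 9.89
-40 True [ 0.5204 -0.1578  0.1763] [-0.7  0.5  5.7] [ 0.02 -0.02 -0.02] 10.79
```

```bash
python3 - <<'E'
from h import *
S=env.get_state()["tcp_pos"][:2]
env.movel([*S,.1770],.02);f0=env.get_state()["force"]
hit=env.movel([*S,.171],.01,stop_force=14);s=env.get_state();print(hit,s["tcp_pos"],f0,s["force"])
env.dwell(.3);s=env.get_state();print(s["force"],s["tcp_pos"])
env.grip(.085);s=env.get_state();print(s["opening"],s["force"],s["tcp_pos"])
env.movel([*s["tcp_pos"][:2],.29],.12);s=env.get_state();print(s["time"],s["force"])
p,d,c=snap("w_end");W=cloud(c,d).reshape(-1,3)
w=W[np.hypot(*(W[:,:2]-S).T)<.053]
b=w[(w[:,2]>.076)&(w[:,2]<.095)];print("plate z",np.median(b[:,2]))
b=w[w[:,2]>.125];b=b[b[:,2]<.15];print("bar",np.median(b[:,2]),cv2.minAreaRect((b[:,:2]*1000).astype(np.float32)))
p2,_=camera("side")
cv2.imwrite("pics/end2.png",np.hstack([p[:,120:520],cv2.resize(p2[140:240,295:395],(400,400),interpolation=cv2.INTER_CUBIC)]))
E
```

```text
True [ 0.5201105  -0.1576982   0.17635017] [ 0.90942109 -0.25766162 -1.63001021] [-1.20343826  0.16733528  4.93582163]
[-0.03436068  0.24386158  5.30667891] [ 0.52009909 -0.15772682  0.17633702]
0.08520398278969843 [-0.22756381  0.9406176   0.57702017] [ 0.51944227 -0.15751546  0.17552019]
13.35 [ 0.92407972  0.69070241 -0.12251101]
plate z 0.08364906685065081
bar 0.13345468762869545 ((519.2308349609375, -158.19784545898438), (23.884422302246094, 51.368892669677734), 49.14254379272461)
```

View pics/end2.png

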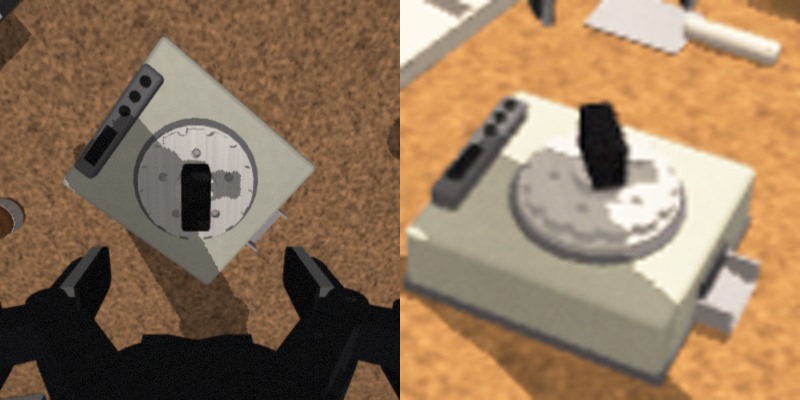

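The plate top reads 83.6 mm and the bar top 133.5 mm, against 84 and 134 mm expected, so the disc is home. The stud tops show in the holes. The sustained push only reached about 8 N, so I'll give a proper 12 N push on the bar top with the fingers closed.

```bash
python3 - <<'E'
from h import *
x=[.5197,-.1579]
env.grip(0,40)
env.movel([*x,.216],.12);env.dwell(.2);f0=env.get_state()["force"][2]
print(env.movel([*x,.203],.01,stop_force=8))
z=env.get_state()["tcp_pos"][2];zc=z
for i in range(25):
    f=env.get_state()["force"][2]-f0
    if f>11: break
    zc-=.0002;env.movel([*x,zc],.01);env.dwell(.05)
env.dwell(.4);s=env.get_state();print(i,f,s["force"]-[0,0,f0],s["tcp_pos"],z)
env.movel([*x,.29],.1);env.dwell(.3);s=env.get_state();print(s["time"],s["force"])
p,d,c=snap("w_end2");W=cloud(c,d).reshape(-1,3);w=W[np.hypot(*(W[:,:2]-x).T)<.053]
b=w[(w[:,2]>.076)&(w[:,2]<.095)];print("plate z",np.median(b[:,2]))
b=w[(w[:,2]>.125)&(w[:,2]<.15)];print("bar",np.median(b[:,2]),cv2.minAreaRect((b[:,:2]*1000).astype(np.float32)))
E
```

```text
True
6 12.093746787860045 [-4.19292762  0.87521622 12.52465204] [ 0.51994797 -0.15794919  0.20666272] 0.20673900644102144
19.5833 [0.42324638 0.42064634 0.92238315]
plate z 0.08365852753061831
bar 0.1334655574298069 ((519.0491943359375, -158.0294189453125), (23.85042381286621, 51.67757797241211), 49.17685317993164)
```

```bash
python3 -c "
from h import *
print(job.job_done())"
```

```text
the job is handed in; nothing more can be done
None
```

The five-hole disc is fully home on the counter over all five studs, pressed with about 12.5 N and released with the arm clear; nothing else was moved, and the job was handed in at about 20 s.

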